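# Load the buffer tray

### The job

Load the buffer tray on the bench: stand each of the four white bottles upright in the bin that has the colour of its cap, one bottle to a bin. Keep the bottles upright and set them down rather than dropping them. The brown amber bottles are not part of the set, even where their caps match: leave them standing where they are.

Things in the scene. Friction and masses are not known exactly. Their poses are not given: they have to be found in the camera images.
- bottle_red: White plastic bottle with red cap, part of the set. 100 ml round bottle, 96 mm tall: body 48 mm in diameter up to 66 mm, shoulder, red cap 31 mm in diameter (78 to 96 mm up); red tape band low on the body. 90 to 180 g, loose, upright on the bench at the start. Origin: centre of its underside; z up through the cap.
- bottle_yellow: White plastic bottle with yellow cap, part of the set. 100 ml round bottle, 96 mm tall: body 48 mm in diameter up to 66 mm, shoulder, yellow cap 31 mm in diameter (78 to 96 mm up); yellow tape band low on the body. 90 to 180 g, loose, upright on the bench at the start. Origin: centre of its underside; z up through the cap.
- bottle_green: White plastic bottle with green cap, part of the set. 100 ml round bottle, 96 mm tall: body 48 mm in diameter up to 66 mm, shoulder, green cap 31 mm in diameter (78 to 96 mm up); green tape band low on the body. 90 to 180 g, loose, upright on the bench at the start. Origin: centre of its underside; z up through the cap.
- bottle_blue: White plastic bottle with blue cap, part of the set. 100 ml round bottle, 96 mm tall: body 48 mm in diameter up to 66 mm, shoulder, blue cap 31 mm in diameter (78 to 96 mm up); blue tape band low on the body. 90 to 180 g, loose, upright on the bench at the start. Origin: centre of its underside; z up through the cap.
- bin_red: Red square plastic bin, open-topped, fixed, empty: 76 x 76 mm outside, 36 mm high, walls and floor 3 mm, 70 x 70 mm inside. Origin: centre of its underside, 4 mm above the bench; z up, x and y along its sides. The four bins stand two by two, in any arrangement, 77 mm from centre to centre, in the fixed grey tray.
- bin_yellow: Yellow square plastic bin, open-topped, fixed, empty: 76 x 76 mm outside, 36 mm high, walls and floor 3 mm, 70 x 70 mm inside. Origin: centre of its underside, 4 mm above the bench; z up, x and y along its sides. The tray is 162 mm square and 22 mm high, with steel grip loops reaching 108 mm from its centre at two ends.
- bin_green: Green square plastic bin, open-topped, fixed, empty: 76 x 76 mm outside, 36 mm high, walls and floor 3 mm, 70 x 70 mm inside. Origin: centre of its underside, 4 mm above the bench; z up, x and y along its sides. Other bench things (vortex mixer, tube rack, tip boxes, beaker; up to 125 mm tall) are fixed, beyond 0.72 m from the robot.
- bin_blue: Blue square plastic bin, open-topped, fixed, empty: 76 x 76 mm outside, 36 mm high, walls and floor 3 mm, 70 x 70 mm inside. Origin: centre of its underside, 4 mm above the bench; z up, x and y along its sides. 
- amber_yellow: Look-alike that does not belong: brown amber bottle with yellow cap, shaped as the white ones. 100 ml round bottle, 96 mm tall: body 48 mm in diameter up to 66 mm, shoulder, yellow cap 31 mm in diameter (78 to 96 mm up); yellow tape band low on the body. 90 to 180 g, loose, upright on the bench at the start. Origin: centre of its underside; z up through the cap.
- amber_blue: Look-alike that does not belong: brown amber bottle with blue cap, shaped as the white ones. 100 ml round bottle, 96 mm tall: body 48 mm in diameter up to 66 mm, shoulder, blue cap 31 mm in diameter (78 to 96 mm up); blue tape band low on the body. 90 to 180 g, loose, upright on the bench at the start. Origin: centre of its underside; z up through the cap.

How it is judged:
At the end, for the whole second after the job is handed in: Each white bottle stands upright (within 0.1 rad) on the floor of the bin of its cap's colour (axes within 17 mm, underside less than 8 mm above the bin's underside), at rest and released; both amber bottles still stand within 20 mm of where they were (horizontal distance between bottle_red and bin_red below 0.017 m and z of bottle_red in the frame of bin_red below 0.008 m and angle between each of bottle_red, bottle_yellow, bottle_green, bottle_blue, amber_yellow, amber_blue's own z axis and vertical below 0.1 rad and linear speed of each of bottle_red, bottle_yellow, bottle_green, bottle_blue below 0.02 m/s and horizontal distance between bottle_yellow and bin_yellow below 0.017 m and z of bottle_yellow in the frame of bin_yellow below 0.008 m and horizontal distance between bottle_green and bin_green below 0.017 m and z of bottle_green in the frame of bin_green below 0.008 m and horizontal distance between bottle_blue and bin_blue below 0.017 m and z of bottle_blue in the frame of bin_blue below 0.008 m and distance of each of amber_yellow, amber_blue from where it was at the start of the episode below 0.02 m); the robot touches nothing.
It fails at once if an amber bottle is moved more than 20 mm or tipped (distance of any of amber_yellow, amber_blue from where it was at the start of the episode above 0.02 m or angle between any of amber_yellow, amber_blue's own z axis and vertical above 0.35 rad).
It fails at once if a white bottle is tipped more than 40 degrees (angle between any of bottle_red, bottle_yellow, bottle_green, bottle_blue's own z axis and vertical above 0.7 rad).
It fails at once if a white bottle is dropped: it falls free with its underside more than 30 mm above the bench ((height (world z) of bottle_red above 0.03 m and contact force between bottle_red and anything else below 0.02 N) or (height (world z) of bottle_yellow above 0.03 m and contact force between bottle_yellow and anything else below 0.02 N) or (height (world z) of bottle_green above 0.03 m and contact force between bottle_green and anything else below 0.02 N) or (height (world z) of bottle_blue above 0.03 m and contact force between bottle_blue and anything else below 0.02 N)).
It also fails if it takes over 93 s, if anything falls off the work surface, if the arm or the gripper's body presses on something with over 40 N, if the wrist force passes 120 N, or if a joint passes its speed limit or range.

### The arm

A 7-joint arm with a two-finger parallel gripper is mounted at the origin on the work surface. World frame = base frame: x ahead of the robot, y to its left, z up, the work surface at z = 0. Lengths are in m, angles in rad, forces in N, time in s.
With the tool pointing down it reaches from about 0.425 to 0.95 m from the base axis. Payload 4.7 kg.
Tool frame: the origin (TCP) lies at the very end of the fingers, on their centre line; the grasp point (between the pads) lies 19 mm behind it (arm.grip_point_offset is the distance from the TCP to the grasp point, in m); x points along the fingers, z is the direction in which the jaws open and shut, and the axes are right-handed (so a half turn about x gives the same grasp; the last joint's range is limited). The gripper opens to 85 mm and grips with 20 to 120 N. Pads are 22 mm wide; open, the fingers measure 114 mm over their backs; the gripper's body (76 mm by 85 mm) begins 54 mm behind the grasp point. The pads swing forward as they close: fully open they stand 13 mm farther back than shut.
Start: joints at [1.184, 0.469, -0.049, 1.532, 0.024, 1.141, -0.082], TCP at [0.236, -0.632, 0.21] pointing down, gripper open.
Joint ranges: [-2.59, 2.59], [-0.33, 1.99], [-1.39, 1.29], [0.1, 2.45], [-1.04, 4.18], [0.21, 1.99], [-2.66, 2.66]. Speed limits (rad/s): [2.57, 2.57, 3.14, 3.14, 3.14, 3.14, 3.14].

### API

Orientations are given as a unit quaternion [x, y, z, w].
In Python, from rig import arm gives the robot as it stands. Calls block until the motion is done:
- arm.move_ptp(position, orientation): joint-space move of the TCP to a pose.
- arm.move_l(position, frame=None, speed=0.15, f_stop=None): straight line of the TCP; frame=None keeps the orientation; speed is the mean speed in m/s. With f_stop (N) it stops when the force on the tool has changed by that much, and returns True; else False.
- arm.move_joints(angles): joint-space move.
- arm.release() and arm.close_gripper(grip_force=None): open the fingers fully, or close them until they stop; grip_force is the grip in N (None keeps the last).
- arm.pause(seconds).
- arm.inverse_kinematics(position, orientation): joint angles nearest the present ones, or None.
- arm.snapshot(name): name is "side" or "top"; returns (picture, depth): 480x640x3 uint8, red, green, blue; 480x640 float32, m along the optical axis (not along the pixel's ray), 0 where there is no reading.
- arm.calibration(name): a dict with "mtx" (3x3 intrinsics, pixels), "rvec" (rotation vector, rad) and "tvec" (3), from world to camera coordinates, as OpenCV has them. Camera axes: x right, y down, z forward; pixel columns grow to the right and rows downward; lengths in m; the calibration is good to about 2 mm. A picture is of the moment at which its call begins. calibration takes no time and is no camera call.
A pose or a line that the arm cannot do raises arm.PlanningError and nothing moves.
- arm.hand_in(): hands the job in, once; it reports no verdict.
Readings, each from a call of its own:
- arm.get_time_s(): time.
- arm.get_q(): joint angles.
- arm.get_joint_vel(): joint speeds.
- arm.get_tau(): joint torques, N m.
- arm.get_ee_pos(): TCP position.
- arm.get_tool_rot(): TCP orientation.
- arm.get_contact_force(): force on the tool from outside, world axes, zero at the start.
- arm.get_ft_torque(): the same for the moment, N m.
- arm.get_finger_gap(): finger opening in m.
Only numpy, scipy, OpenCV 4.12 (cv2) and the standard library are available. Lean on these libraries where they do the work, as an engineer would, in place of code of your own. Each camera call takes 0.05 s, during which the arm holds its last target.

## Working session

There is one attempt and no reset: what is moved stays moved. The work goes in short steps, each a Python script; the robot and the scene stay as the last script left them, time stands still between calls to the robot, and variables do not carry over. Pictures are saved under pics/ and viewed, and the job is handed in when it is done.

```bash
ls; mkdir -p pics
python3 - <<'E'
from rig import arm
import cv2, numpy as np
for n in("top","side"):
    p,d=arm.snapshot(n); cv2.imwrite(f"pics/{n}0.png",p[:,:,::-1]); np.savez(f"{n}0.npz",p=p,d=d)
    c=arm.calibration(n); print(n,c)
print(arm.get_time_s(),arm.get_tool_rot(),arm.get_ee_pos(),arm.get_finger_gap(),arm.grip_point_offset)
E
```

```text
pics
top {'mtx': array([[565.22610756,   0.        , 322.57702059],
       [  0.        , 565.22610756, 242.47012755],
       [  0.        ,   0.        ,   1.        ]]), 'rvec': array([ 2.20440439, -2.18401222,  0.04789913]), 'tvec': array([-0.00918524,  0.51711659,  1.3042495 ])}
side {'mtx': array([[551.48961683,   0.        , 318.34830311],
       [  0.        , 551.48961683, 233.43934821],
       [  0.        ,   0.        ,   1.        ]]), 'rvec': array([ 0.90608616, -2.32332436,  1.25713451]), 'tvec': array([0.38970093, 0.22710065, 0.93009965])}
0.1 [ 0.40337802  0.58151828 -0.4027021   0.58047711] [ 0.23620969 -0.63171427  0.20887317] 0.08557033333463718 0.0187
```

View pics/top0.png

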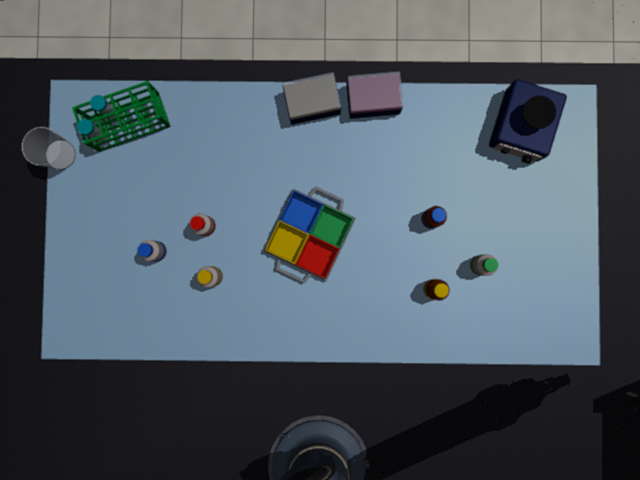

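View pics/side0.png

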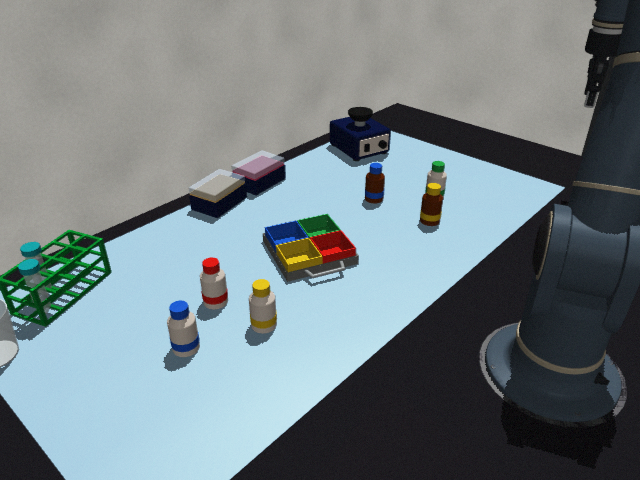

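The top view shows the white bottles at red (202,224), yellow (207,277), blue (150,251) and green (487,265). The ambers are at (435,216) and (438,290), and the tray is at about (310,235). Next I'll localise these.

```bash
cat > vis.py <<'E'
import cv2, numpy as np
from rig import arm
def cam(n):
    c=arm.calibration(n); R,_=cv2.Rodrigues(np.array(c["rvec"])); return np.array(c["mtx"]),R,np.array(c["tvec"]).ravel()
def onplane(n,uv,z):
    K,R,t=cam(n); uv=np.atleast_2d(uv).astype(float)
    r=(R.T@np.linalg.inv(K)@np.c_[uv,np.ones(len(uv))].T).T; o=-R.T@t
    return o+r*((z-o[2])/r[:,2])[:,None]
def cloud(n,d):
    K,R,t=cam(n); v,u=np.mgrid[:480,:640]
    X=np.stack([(u-K[0,2])/K[0,0]*d,(v-K[1,2])/K[1,1]*d,d],-1)-t
    return X@R
H={'red':[(0,6),(174,180)],'yellow':[(18,33)],'green':[(50,85)],'blue':[(104,125)]}
def mask(p,c):
    h=cv2.cvtColor(p,cv2.COLOR_RGB2HSV); m=np.zeros(p.shape[:2],bool)
    for a,b in H[c]: m|=(h[...,0]>=a)&(h[...,0]<=b)
    return m&(h[...,1]>165)&(h[...,2]>90)
E
python3 - <<'E'
from vis import *
for n in("top","side"):
    f=np.load(n+"0.npz"); p,d=f['p'],f['d']; X=cloud(n,d)
    print(n,"cam",(-cam(n)[1].T@cam(n)[2]).round(3))
    for c in H:
        m=(mask(p,c)&(d>0)).astype(np.uint8)
        k,l,s,ce=cv2.connectedComponentsWithStats(m)
        for i in range(1,k):
            if s[i,4]<25: continue
            q=X[l==i]; z=np.percentile(q[:,2],90)
            print(c,ce[i].round(1),s[i,4],"z90 %.3f"%z,"med",np.median(q,0).round(3),"plane.096",onplane(n,ce[i],.096)[0].round(3))
E
```

```text
top cam [ 0.453 -0.011  1.328]
red [196.7 222.7] 144 z90 0.099 med [0.554 0.271 0.096] plane.096 [0.554 0.271 0.096]
red [315.5 257.5] 877 z90 0.039 med [0.481 0.013 0.008] plane.096 [0.48  0.01  0.096]
yellow [285.4 243.3] 920 z90 0.039 med [0.515 0.083 0.008] plane.096 [0.511 0.076 0.096]
yellow [204.2 276.7] 154 z90 0.098 med [0.436 0.253 0.096] plane.096 [0.436 0.252 0.096]
yellow [441.3 290. ] 165 z90 0.098 med [ 0.412 -0.264  0.095] plane.096 [ 0.412 -0.263  0.096]
green [154.4  99.4] 60 z90 0.088 med [0.836 0.381 0.051] plane.096 [0.827 0.37  0.096]
green [134.3 104.9] 37 z90 0.089 med [0.818 0.419 0.085] plane.096 [0.814 0.415 0.096]
green [143.4 120.5] 33 z90 0.088 med [0.782 0.4   0.086] plane.096 [0.779 0.394 0.096]
green [100.6 131.1] 28 z90 0.090 med [0.752 0.492 0.086] plane.096 [0.755 0.488 0.096]
green [124.9 127.1] 31 z90 0.089 med [0.767 0.443 0.086] plane.096 [0.764 0.434 0.096]
green [327.9 227.8] 677 z90 0.011 med [ 0.552 -0.017  0.007] plane.096 [ 0.545 -0.016  0.096]
green [490.2 264.5] 105 z90 0.099 med [ 0.467 -0.369  0.097] plane.096 [ 0.468 -0.37   0.096]
b
[... 1813 characters left out ...]
[ 72.1 293.3] 38 z90 0.006 med [0.774 0.451 0.005] plane.096 [0.653 0.49  0.096]
green [ 13.8 297.6] 34 z90 0.048 med [0.785 0.548 0.047] plane.096 [0.715 0.563 0.096]
green [ 56.6 307.1] 39 z90 0.006 med [0.758 0.491 0.005] plane.096 [0.638 0.525 0.096]
blue [375.5 167.7] 103 z90 0.096 med [ 0.569 -0.251  0.095] plane.096 [ 0.565 -0.245  0.096]
blue [374.6 195.3] 69 z90 0.028 med [ 0.559 -0.24   0.021] plane.096 [ 0.482 -0.134  0.096]
blue [283.3 232. ] 522 z90 0.039 med [0.61  0.031 0.024] plane.096 [0.524 0.11  0.096]
blue [178.2 309.5] 267 z90 0.097 med [0.487 0.39  0.095] plane.096 [0.484 0.392 0.096]
blue [182.4 347.1] 133 z90 0.028 med [0.474 0.402 0.022] plane.096 [0.407 0.438 0.096]
```

```bash
cat >> vis.py <<'E'
from scipy.spatial import cKDTree
from scipy.optimize import minimize
B={'red':(.554,.271),'yellow':(.436,.253),'green':(.467,-.369),'blue':(.493,.385),'a_yellow':(.412,-.264),'a_blue':(.576,-.257)}
def caps(X,pts=B,r=.022):
    o={}
    for k,c in pts.items():
        q=X[(np.hypot(X[...,0]-c[0],X[...,1]-c[1])<r+.004)&(X[...,2]>.091)&(X[...,2]<.11)]
        if len(q)>10: o[k]=(cv2.minEnclosingCircle(q[:,:2].astype(np.float32)),q.mean(0),len(q))
    return o
E
python3 - <<'E'
from vis import *
for n in("top","side"):
    f=np.load(n+"0.npz"); X=cloud(n,f['d'])
    for k,(c,m,N) in caps(X).items(): print(n,k,np.round(c[0],4),"r%.4f"%c[1],m.round(4),N)
    q=X[(np.hypot(X[...,0]-.535,X[...,1]-.03)<.13)&(X[...,2]>.032)&(X[...,2]<.05)]
    r=cv2.minAreaRect(q[:,:2].astype(np.float32)); print(n,len(q),np.round(r[0],4),np.round(r[1],4),r[2])
    tr=cKDTree(q[:,:2])
    def cost(v):   # rim lines of the four bins; robust distance of cloud points to lines
        a=v[2];d=q[:,:2]-v[:2];R=np.array([[np.cos(a),np.sin(a)],[-np.sin(a),np.cos(a)]]);l=np.abs(d@R.T)
        m=l.max(1); e=np.minimum(np.abs(m-.075),np.abs(l.min(1)-.002))
        return np.minimum(e,.006).mean()+np.maximum(m-.0765,0).mean()*2
    s=minimize(cost,[*r[0],np.deg2rad(r[2])],method='Nelder-Mead',options=dict(initial_simplex=np.array([[*r[0],np.deg2rad(r[2])]]*4)+np.r_[[[0,0,0]],np.diag([.004,.004,.03])]))
    print(s.x.round(4),np.rad2deg(s.x[2]),s.fun)
E
```

```text
top red [0.5544 0.2712] r0.0155 [0.5541 0.2712 0.0961] 155
top yellow [0.4366 0.253 ] r0.0153 [0.4365 0.2529 0.0959] 154
top green [ 0.4688 -0.3706] r0.0158 [ 0.4686 -0.3703  0.096 ] 156
top blue [0.494  0.3855] r0.0158 [0.4942 0.385  0.0959] 165
top a_yellow [ 0.412  -0.2631] r0.0157 [ 0.4119 -0.2632  0.0958] 157
top a_blue [ 0.5767 -0.2578] r0.0157 [ 0.5767 -0.2577  0.0958] 152
top 740 [0.5358 0.0269] [0.1531 0.1531] 65.26890563964844
[0.5355 0.0268 1.1392] 65.27165470563861 0.0008250474873763456
side red [0.552  0.2725] r0.0168 [0.5501 0.2735 0.095 ] 152
side yellow [0.4331 0.2532] r0.0169 [0.4323 0.255  0.0952] 179
side green [ 0.4653 -0.3698] r0.0170 [ 0.4647 -0.3681  0.0949] 76
side blue [0.4913 0.3864] r0.0166 [0.4899 0.3872 0.0952] 204
side a_yellow [ 0.4104 -0.2611] r0.0182 [ 0.4074 -0.2603  0.0954] 87
side a_blue [ 0.5719 -0.2562] r0.0168 [ 0.5719 -0.2544  0.0952] 73
side 1140 [0.532  0.0276] [0.1541 0.1601] 65.28712463378906
[0.5326 0.0282 1.1406] 65.35230069448737 0.001411901057655575
```

```bash
cat > job.py <<'E'
from vis import *
from scipy.spatial.transform import Rotation as Ro
C=np.array([.535,.027]);A=np.deg2rad(65.3);e1=np.array([np.cos(A),np.sin(A)]);e2=np.array([-e1[1],e1[0]])
BIN={'blue':C+.0385*(e1-e2),'yellow':C+.0385*(e1+e2),'red':C-.0385*(e1-e2),'green':C-.0385*(e1+e2)}
P={'red':(.554,.2715),'yellow':(.4360,.253),'green':(.4682,-.370),'blue':(.4935,.3855)}
def quat(deg):
    t=np.deg2rad(deg);z=np.array([np.cos(t),np.sin(t),0]);x=np.array([0,0,-1.]);return Ro.from_matrix(np.c_[x,np.cross(z,x),z]).as_quat()
ZT=.050-.0187
E
python3 - <<'E'
from job import *
print({k:v.round(3) for k,v in BIN.items()}); print(Ro.from_quat(arm.get_tool_rot()).as_matrix().round(3))
for k in P:
  for nm,xy in(('pick',P[k]),('bin',BIN[k])):
    for th in range(-180,180,1):
        pass
    for th in (20.3,110.3,200.3,290.3):
        r=[arm.inverse_kinematics([*xy,z],quat(th)) for z in(ZT,.2)]
        print(k,nm,th,[None if q is None else np.round(q,2).tolist() for q in r])
E
```

```text
{'blue': array([0.586, 0.046]), 'yellow': array([0.516, 0.078]), 'red': array([0.484, 0.008]), 'green': array([ 0.554, -0.024])}
[[-0.001  0.937  0.35 ]
 [ 0.002  0.35  -0.937]
 [-1.    -0.    -0.002]]
red pick 20.3 [[0.13, 0.81, -0.98, 1.79, 0.79, 1.0, -0.81], [0.21, 0.63, -1.11, 1.65, 0.59, 1.24, -0.66]]
red pick 110.3 [[0.19, 0.88, -1.1, 1.78, 0.9, 1.08, 0.68], [0.2, 0.61, -1.08, 1.65, 0.57, 1.23, 0.93]]
red pick 200.3 [[0.23, 0.94, -1.19, 1.78, 0.97, 1.14, 2.21], [0.24, 0.66, -1.18, 1.65, 0.64, 1.27, 2.44]]
red pick 290.3 [[-0.09, 0.66, -0.61, 1.8, 0.49, 0.84, -2.15], [0.1, 0.53, -0.89, 1.65, 0.44, 1.17, -2.12]]
red bin 20.3 [[0.4, 0.49, -0.63, 2.11, 0.46, 0.68, -0.18], [0.57, 0.25, -0.79, 1.95, 0.21, 1.02, 0.05]]
red bin 110.3 [[0.57, 0.57, -0.86, 2.1, 0.64, 0.76, 1.23], [0.71, 0.3, -0.97, 1.95, 0.28, 1.04, 1.54]]
red bin 200.3 [[-0.91, 0.69, 1.11, 2.18, -0.88, 0.83, -2.01], [-1.04, 0.28, 1.13, 2.03, -0.3, 1.01, -2.55]]
red bin 290.3 [[0.26, 0.45, -0.45, 2.12, 0.32, 0.64, -1.63], [0.44, 0.22, -0.62, 1.96, 0.15, 1.01, -1.47]]
yellow pick 20.3 [[0.12, 0.64, -0.96, 2.05, 0.73, 0.83
[... 1829 characters left out ...]
, 0.98, 0.59], [-0.03, 0.61, -1.04, 1.63, 0.55, 1.23, 0.73]]
blue pick 200.3 [[0.01, 0.95, -1.19, 1.76, 0.97, 1.15, 2.01], [0.03, 0.68, -1.18, 1.62, 0.65, 1.28, 2.23]]
blue pick 290.3 [[-0.18, 0.74, -0.8, 1.77, 0.65, 0.92, -2.48], [0.04, 0.7, -1.22, 1.62, 0.68, 1.3, -2.5]]
blue bin 20.3 [[0.33, 0.63, -0.65, 1.87, 0.51, 0.81, -0.24], [0.41, 0.44, -0.75, 1.73, 0.33, 1.11, -0.09]]
blue bin 110.3 [[0.39, 0.66, -0.75, 1.87, 0.59, 0.85, 1.27], [0.6, 0.55, -1.06, 1.72, 0.51, 1.18, 1.33]]
blue bin 200.3 [[-0.88, 0.84, 1.11, 1.94, -0.93, 0.99, -2.11], [-0.93, 0.54, 1.12, 1.8, -0.53, 1.14, -2.42]]
blue bin 290.3 [[0.16, 0.58, -0.42, 1.88, 0.33, 0.75, -1.66], [0.31, 0.4, -0.6, 1.73, 0.25, 1.09, -1.59]]
```

```bash
cat >> job.py <<'E'
TH=20.3; ZC=.19
def pick(k,th=TH):
    x,y=P[k]; q=quat(th)
    arm.move_ptp([x,y,ZC],q)
    print('pick',k,'blocked' if arm.move_l([x,y,ZT],speed=.15,f_stop=8) else 'ok',arm.get_ee_pos().round(4))
    arm.close_gripper(60); print('gap %.4f'%arm.get_finger_gap())
    arm.move_l([x,y,ZC],speed=.15); print('lifted gap %.4f F'%arm.get_finger_gap(),arm.get_contact_force().round(2),'t',arm.get_time_s())
def place(k,th=TH):
    x,y=BIN[k]; q=quat(th)
    arm.move_ptp([x,y,ZC],q)
    a=arm.move_l([x,y,ZT+.03],speed=.15,f_stop=10)
    b=arm.move_l([x,y,ZT+.004],speed=.04,f_stop=5) if not a else None
    print('place',k,a,b,arm.get_ee_pos().round(4),'bottom %.4f'%(arm.get_ee_pos()[2]-ZT))
    return a
def snap(tag,names=("top","side")):
    for n in names:
        p,d=arm.snapshot(n); cv2.imwrite(f"pics/{n}_{tag}.png",p[:,:,::-1]); np.savez(f"{n}_{tag}.npz",p=p,d=d)
def rel(k):
    x,y=BIN[k]; arm.release(); arm.move_l([x,y,ZC],speed=.2); print('rel t',arm.get_time_s())
E
python3 - <<'E'
from job import *
pick('green'); snap('g1')
E
```

```text
pick green ok [ 0.4689 -0.3705  0.0322]
gap 0.0452
lifted gap 0.0455 F [ 0.6  -0.34 -2.36] t 4.2917
```

View pics/side_g1.png

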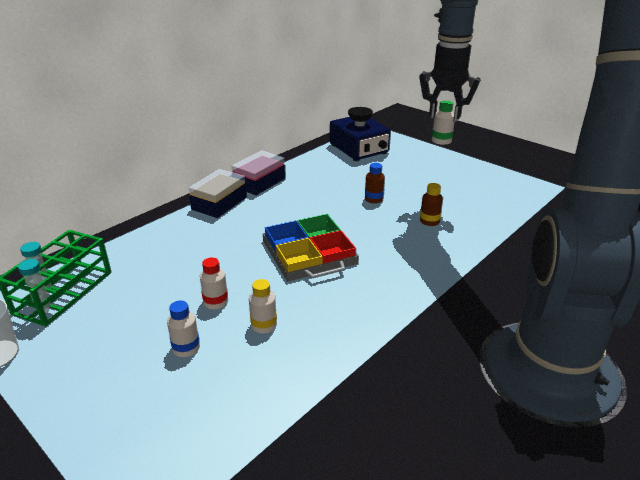

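```bash
python3 -c "
import cv2
i=cv2.imread('pics/side_g1.png')[40:160,390:510]
cv2.imwrite('pics/z1.png',cv2.resize(i,(600,600),interpolation=cv2.INTER_CUBIC))"
```

```text
(no output)
```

View pics/z1.png

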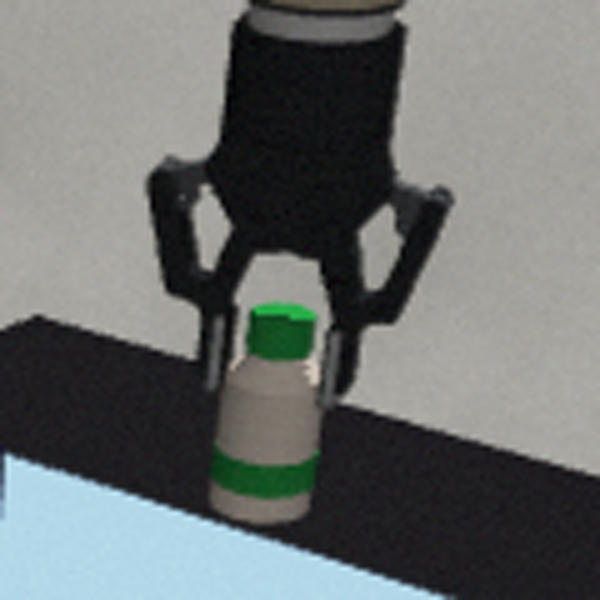

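Run:
```python
from job import *
f=np.load('side_g1.npz');X=cloud('side',f['d']);m=mask(f['p'],'green')
for box in((95,118),(118,145)):
    mm=m.copy();mm[:box[0]]=0;mm[box[1]:]=0;mm[:,:420]=0;mm[:,470:]=0
    q=X[mm]; print(len(q),np.median(q,0).round(3),np.percentile(q[:,2],[2,50,98]).round(4))
print(arm.get_ee_pos(),arm.get_finger_gap())
```

```text
25 [ 0.469 -0.374  0.252] [0.2504 0.2521 0.2537]
  return _methods._mean(a, axis=axis, dtype=dtype,
  ret = um.true_divide(
Traceback (most recent call last):
IndexError: index -1 is out of bounds for axis 0 with size 0
```

The green bottle is held upright at about (443,125), with no slip: the cap top is at the expected z of about 0.254. The pads sit high on the body, so I'll grip 6 mm lower on the next ones. Now placing green.

```bash
python3 - <<'E'
from job import *
print(place('green')); snap('g2')
E
python3 -c "
import cv2
i=cv2.imread('pics/side_g2.png')[150:290,230:390]
cv2.imwrite('pics/z2.png',cv2.resize(i,(640,560),interpolation=cv2.INTER_CUBIC))"
```

```text
place green False True [ 0.5537 -0.0242  0.0394] bottom 0.0081
False
```

View pics/z2.png

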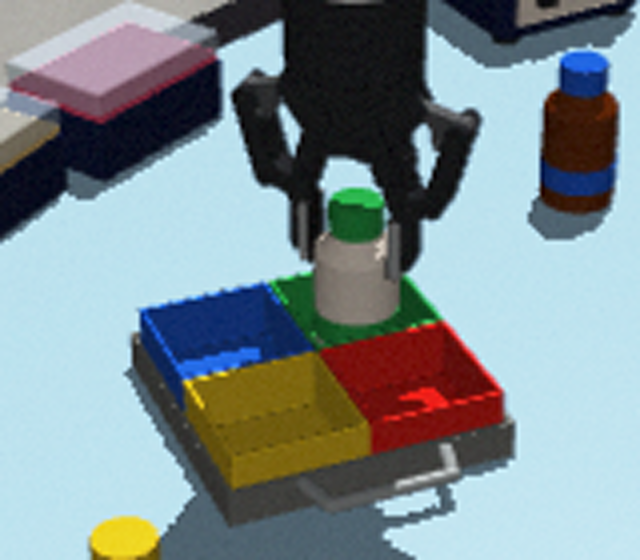

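The green bottle is seated upright in the green bin: contact came 7 mm above pick height, which matches the bin floor. Releasing, then yellow.

```bash
sed -i 's/^ZT=.*/ZT=.044-.0187/' job.py
python3 - <<'E'
from job import *
rel('green'); snap('g3',("top",))
X=cloud('top',np.load('top_g3.npz')['d']); print(caps(X,{'a_yellow':B['a_yellow'],'a_blue':B['a_blue']}))
pick('yellow'); a=place('yellow'); snap('y2',("side",))
E
python3 -c "
import cv2
i=cv2.imread('pics/side_y2.png')[150:290,230:390]
cv2.imwrite('pics/z3.png',cv2.resize(i,(640,560),interpolation=cv2.INTER_CUBIC))"
```

```text
rel t 8.7833
{'a_yellow': (((0.41177132725715637, -0.26331448554992676), 0.015757368877530098), array([ 0.41191145, -0.26301309,  0.09606   ]), 157), 'a_blue': (((0.5771567225456238, -0.2579174339771271), 0.015630170702934265), array([ 0.57681335, -0.25734592,  0.09646893]), 153)}
pick yellow ok [0.4366 0.2534 0.026 ]
gap 0.0460
lifted gap 0.0456 F [ 0.3   0.01 -0.74] t 12.9333
place yellow False True [0.5152 0.0775 0.0328] bottom 0.0075
```

View pics/z3.png

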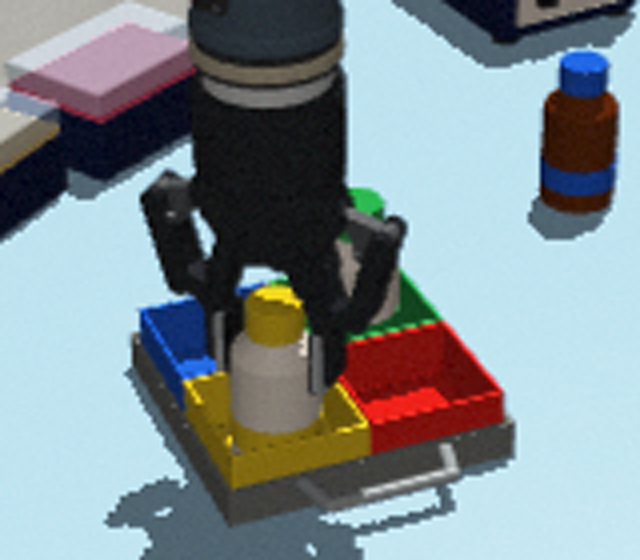

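Yellow is seated in its bin and green still stands upright behind it. Continuing with blue and then red.

```bash
python3 - <<'E'
from job import *
rel('yellow'); pick('blue')
a=place('blue'); snap('b2',("side",))
if arm.get_ee_pos()[2]-ZT<.0095 and arm.get_finger_gap()>.044: rel('blue'); snap('b3')
E
python3 -c "
import cv2
i=cv2.imread('pics/side_b3.png')[150:290,230:390]
cv2.imwrite('pics/z4.png',cv2.resize(i,(640,560),interpolation=cv2.INTER_CUBIC))"
```

```text
rel t 16.7833
pick blue ok [0.4941 0.3862 0.0263]
gap 0.0462
lifted gap 0.0460 F [-0.03 -0.6  -1.41] t 20.9083
place blue False True [0.585  0.0453 0.0329] bottom 0.0076
rel t 25.2917
```

View pics/z4.png

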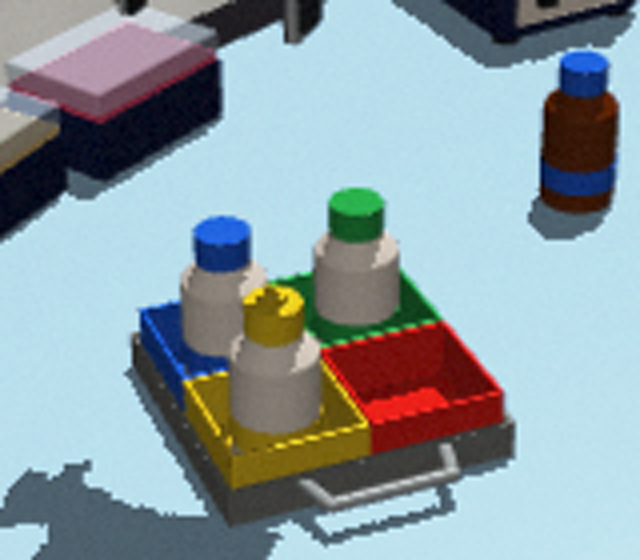

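Blue, green and yellow all stand upright in their bins. Red is the last one.

```bash
python3 - <<'E'
from job import *
pick('red'); place('red')
if arm.get_ee_pos()[2]-ZT<.0095 and arm.get_finger_gap()>.044:
    rel('red'); arm.move_ptp([.52,-.40,.25],quat(TH)); snap('end')
    for n in("top","side"):
        X=cloud(n,np.load(n+'_end.npz')['d'])
        for k in BIN:
            c=BIN[k]; q=X[(np.hypot(*(X[...,:2]-c).transpose(2,0,1))<.027)&(X[...,2]>.098)&(X[...,2]<.115)]
            print(n,k,len(q),(cv2.minEnclosingCircle(q[:,:2].astype(np.float32))[0]-c).round(4),'top z %.4f'%np.median(q[:,2]))
        for k,v in caps(X,{a:B[a] for a in('a_yellow','a_blue')}).items(): print(n,k,np.round(v[0][0],4),v[1].round(4))
E
python3 -c "
import cv2
i=cv2.imread('pics/side_end.png')[140:300,220:460]
cv2.imwrite('pics/z5.png',cv2.resize(i,(780,520),interpolation=cv2.INTER_CUBIC))"
```

```text
pick red ok [0.5547 0.272  0.0263]
gap 0.0459
lifted gap 0.0460 F [-0.13 -0.83 -1.52] t 29.25
place red False True [0.4829 0.0075 0.0328] bottom 0.0075
rel t 33.3167
top blue 152 [0.0001 0.0001] top z 0.1031
top yellow 156 [ 0.0001 -0.0002] top z 0.1031
top red 150 [0.     0.0007] top z 0.1028
top green 152 [ 0.0004 -0.0015] top z 0.1028
top a_yellow [ 0.4121 -0.2635] [ 0.4118 -0.263   0.0958]
top a_blue [ 0.5768 -0.2575] [ 0.5766 -0.2571  0.0963]
side blue 109 [-0.004 -0.001] top z 0.1022
side yellow 119 [-0.0049  0.0017] top z 0.1025
side red 111 [-0.0028  0.0005] top z 0.1024
side green 100 [-0.0035 -0.0012] top z 0.1024
side a_yellow [ 0.4078 -0.2622] [ 0.4077 -0.2605  0.0952]
side a_blue [ 0.5746 -0.2541] [ 0.5721 -0.2542  0.0954]
```

View pics/z5.png

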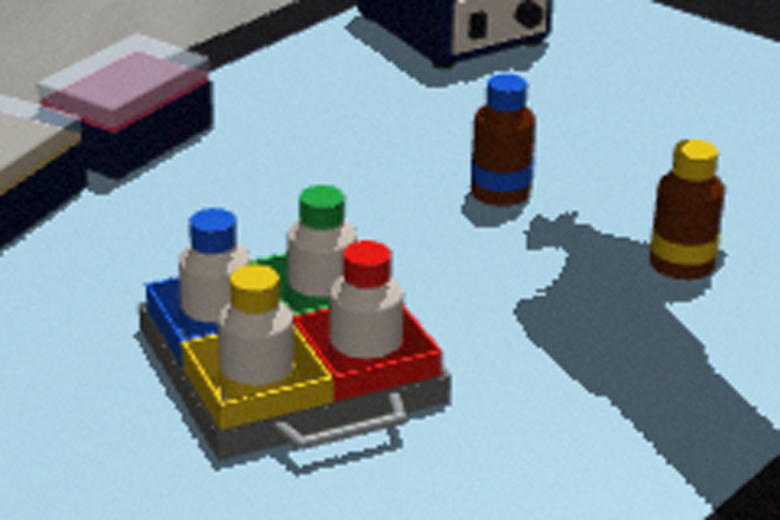

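View pics/top_end.png

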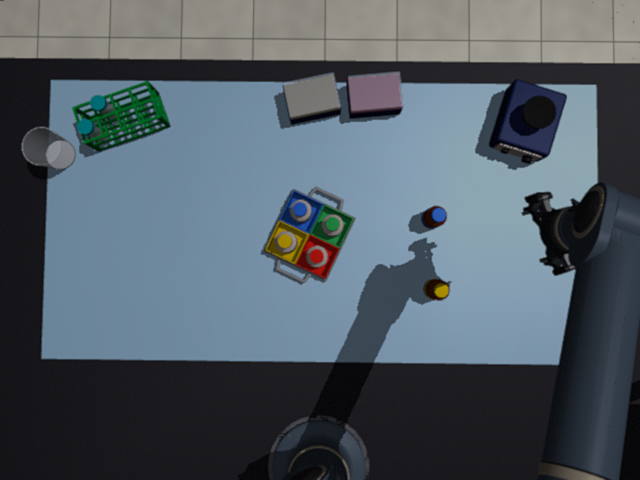

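All four white bottles stand in their matching bins, around (310,235) in the top view. The ambers are still at (435,216) and (438,290), and the arm is clear.

```bash
python3 -c "
from rig import arm
print(arm.get_time_s(),arm.get_contact_force()); arm.hand_in()"
```

```text
34.95 [ 0.4568841  -0.38577365 -1.07600913]
the job is handed in; nothing more can be done
```

All four white bottles are standing upright in the bins that match their caps. I handed the job in at about 35 s of the 93 s allowed, with the arm held clear.

- **Placing:** I gripped each bottle by the body, with the jaws along the bin diagonal so the fingers cleared the neighbouring bottles. I lowered each one until it touched the bin floor, about 7 mm above the bench, and only then released it.
- **White bottles:** In the top camera, every cap is within 2 mm of its bin centre. Cap tops are at 0.103 m, which is the right height for a bottle standing on the bin floor.
- **Amber bottles:** In the top camera, both are within 1 mm of where they started.
- **Camera disagreement:** The side camera puts the caps 3–5 mm off centre. It was already 2–5 mm off from the top camera at the start, so I read this as its own bias; it is also well inside the 17 mm limit.
- **Force reading:** With the arm free in the air, the tool force still read about 1.2 N. I took this as sensor offset.

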